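# Hang a plating fork on the turning tree

### The job

Gently turn the jewellery tree until its one free branch points straight towards the robot's side of the bench, square to the bench edge, and only then take the fork-shaped hanger out of the wooden stand and hang it on that branch. Slide it in against the branch's sprung collar until it drops into the groove and the collar clamps it there, then let go, leaving the branch pointing the same way. Keep every push on the tree light (no more than about 10 N at the hand) and leave the other things on the bench where they are.

Things in the scene. Friction and masses are not known exactly. Their poses are not given: they have to be found in the camera images.
- tree (a joint): turn of the tree about its upright axis (rad, counter-clockwise from above counts up). At 0 the free branch points straight to -x; at angle a along (-cos a, -sin a), so at +1.57 along -y. It stays where it is left: steady hinge friction of about 0.22 N m (2 N at 110 mm).
- rack_base: the tree's fixed round foot, 140 mm across, origin at its underside on the axis. On it a post and a 40 mm grey hub (105 to 135 mm high) with four level branches 90 degrees apart. Three carry forks like the hanger, fixed to them, tabs up to 166 mm high; the fourth is free.
- rack_axis (a point): point on the tree's upright axis at the branches' nominal height, 120 mm above the bench; does not turn. The free branch is set by hand: its height may be off by up to 7 mm, and with it its length outwards by as much (higher is longer), which no reading here shows; find it by feel.
- hub_top (a point): top of the hub on the axis, 135 mm high, turns with the tree, -x towards the free branch. Going out from the axis a branch is a thin neck, 5 mm in diameter, with a coil spring and a sliding collar on it, then from nominally 75 mm to the tip at 125 mm a thick rod, 12 mm in diameter.
- keeper (a joint): how far the free branch's collar (20 mm across, 12 mm long) is pushed inwards against its spring (m): at 0 its outer face is flush with the inner end of the thick rod; hard stop at 0.008. 2 N starts it, plus 0.25 N per mm. Beyond 5 mm there is room for the 5 mm thick hanger to drop 4.6 mm onto the neck; let go, the collar clamps it against the thick rod's end and reads about 0.005.
- hanger_tab (a point): centre of the hanger's grip tab, 10 mm (its x) x 24 mm (its y) x 36 mm tall. The hanger is an aluminium inverted fork, 0.06 to 0.13 kg, standing upright (z up) in the stand. Below the tab it is a 5 mm thick plate (thin along x) with two legs, 36 mm wide over both along y, ending 88 mm below this point. It hangs across the branch: its x along the branch, either way round.
- hanger_roof (a point): apex of the V roof (100 degrees) of the hanger's mouth, 24 mm below the tab's centre. The mouth between the legs is 20 mm wide and open downwards. Resting on the 12 mm rod, the tab's centre is 31.8 mm above the rod's axis; on the 5 mm neck, 27.3 mm above it.
- stand: fixed wooden stand, 96 x 70 mm, its slot walls 33 mm high with two 7 mm slots along its y; origin at its underside, below the hanger. The hanger stands 25 mm deep in the slot at x = 0; lift it straight up. The slot at x = 26 mm holds a white plate 54 mm high that stays there.
- glue: small white glue bottle, 32 mm across, 95 mm tall, standing; bystander, origin under its centre
- jar: small lidded jar, 48 mm across, 42 mm tall; bystander, origin under its centre
- tub: white plastic tub, 100 mm across, 45 mm tall; bystander, origin under its centre
- dish: small white dish, 90 mm across, 18 mm tall; bystander, origin under its centre
- cup: clear plastic cup, 68 mm across, 85 mm tall; bystander, origin under its centre
- tweezers: steel tweezers lying flat, about 120 mm long; bystander, origin under its centre
- block: black rubber bench block, 75 x 50 x 22 mm; bystander, origin under its centre

How it is judged:
On the way, in this order (a step that is already met when the one before it is completed fails the run):
1. the free branch has been turned to point at the robot's side, the hanger still in its stand (value of joint tree between -0.15 and 0.15 rad and distance of hanger_tab from where it was at the start of the episode below 0.01 m), for 0.2 s.
2. the hanger sits in the groove of the free branch, clamped by the collar, and released (value of joint keeper above 0.0035 m and horizontal distance between hanger_tab and rack_axis between 0.06 and 0.085 m and height (world z) of hanger_tab between 0.135 and 0.165 m and angle between hanger_tab's own z axis and vertical below 0.25 rad and contact force between hanger and the arm below 0.05 N and contact force between hanger and the fingers below 0.05 N), for 0.3 s.
At the end, for the whole second after the job is handed in: the free branch points to the robot's side (-x) within 0.15 rad; the hanger hangs upright (within 0.25 rad) in the groove of that branch, 60 to 85 mm from the tree's axis, its tab's centre 135 to 165 mm high, with the collar held in by it (more than 3.5 mm); everything is released and at rest (value of joint tree between -0.15 and 0.15 rad and value of joint keeper above 0.0035 m and horizontal distance between hanger_tab and rack_axis between 0.06 and 0.085 m and height (world z) of hanger_tab between 0.135 and 0.165 m and angle between hanger_tab's own z axis and vertical below 0.25 rad and linear speed of hanger below 0.03 m/s and velocity of joint tree between -0.05 and 0.05 rad/s); the robot touches nothing.
It fails at once if anything pushes on the tree with more than 25 N in all (contact force between anything else and tree above 25 N).
It fails at once if a bystander is moved by more than 25 mm (distance of any of glue, jar, tub, dish, cup, tweezers, block from where it was at the start of the episode above 0.025 m).
It also fails if it takes over 67 s, if anything falls off the work surface, if the arm or the gripper's body presses on something with over 40 N, if the wrist force passes 120 N, or if a joint passes its speed limit or range.

### The arm

A 6-joint arm with a two-finger parallel gripper is mounted at the origin on the work surface. World frame = base frame: x ahead of the robot, y to its left, z up, the work surface at z = 0. Lengths are in m, angles in rad, forces in N, time in s.
With the tool pointing down it reaches from about 0.325 to 0.775 m from the base axis. Payload 5.5 kg.
Tool frame: the origin (TCP) lies midway between the tips of the shut fingers; the grasp point (between the pads) lies 19 mm behind it; z points along the fingers, y is the direction in which the jaws open and shut (so a half turn about z gives the same grasp; the last joint's range is limited). The gripper opens to 85 mm and grips with 20 to 120 N. Pads are 22 mm wide; open, the fingers measure 114 mm over their backs; the gripper's body (76 mm by 85 mm) begins 54 mm behind the grasp point. The pads swing forward as they close: fully open they stand 13 mm farther back than shut.
Start: joints at [1.187, 0.091, 1.231, -0, 1.82, -0.057], TCP at [0.193, 0.568, 0.231] pointing down, gripper open.
Joint ranges: [-2.87, 2.87], [-0.86, 2.18], [0.17, 2.46], [-1.51, 4.65], [0.06, 2.69], [-2.65, 2.65]. Speed limits (rad/s): [2.57, 2.57, 3.01, 3.14, 3.14, 3.14].

### API

Orientations are given as a unit quaternion [w, x, y, z].
In Python, from bench import arm gives the robot as it stands. The module is installed in compiled form; this text tells all that it offers.
- The arm moves only by the tool step_arm, never from a script. Its argument "commands" is one flat list of numbers, 4 for each row, row after row: the shift along the tool's x, y, z scaled (see below), then the turn about the tool's z scaled (see below). A call has 1 to 8 rows; each row shifts and turns the commanded pose from where the row before left it, along the tool's axes as they then stand; what a row does not reach is not made up. The controller multiplies each number of a shift by 0.02 m and each number of a turn by pi/4 rad. A row lasts 1/8 s, in which the tool goes at most 62.5 mm and 10.7 degrees, less where a joint would pass 70% of its speed; a pose out of reach is approached as far as the arm can. A call with a number of a shift or a turn outside -1 to 1 is refused whole. A call with a gripper value outside its range is refused whole. "jaw" is the opening, from -1 (shut) to 1 (fully open), so that 0 is half open, set as the call begins (left out, the last holds). The fingers move at their own pace and stop on an object; "grip_force" is the grip in N (left out, the last holds). Time passes only in rows, so rows that do not move let the fingers close. It gives the time, the measured TCP pose, the force and the opening at its end, in the units of the state.
- arm.get_obs(): the state, without advancing time (a new reading comes with each control period).
- arm.grab_frame(name): name is "scene" or "side" or "wrist"; returns a dict with "color" (384x512x3 uint8, red, green, blue), "z_map" (384x512 float32, m along the optical axis (not along the pixel's ray), 0 where there is no reading), "fx", "fy", "cx", "cy" (pixels), "D" ([k1, k2, p1, p2, k3] as OpenCV has them; the pictures are not rectified), "position" and "attitude" of the camera in the world. Camera axes: x right, y up, looking along -z (the intrinsics and any distortion apply to the point x, -y, -z); pixel columns grow to the right and rows downward; lengths in m; the calibration is good to about 2 mm. A picture is of the moment at which its call begins.
- arm.job_done(): hands the job in, once; it reports no verdict.
Trained networks look in a picture, given as the dict that the camera call returned (one of the last four; its "shot" number tells which), for a name from the list of things; names that differ only in an ending like _2 or _b are one class to them, and where a whole thing is asked for, a point or a joint stands for the part that bears it (a point fixed in the world has none). Each returns a list of dicts, best first, with "conf" (0 to 1); they miss things now and then, are a little off and sometimes report something else, mostly with a low value. They report only what shows in the picture. A call takes as long as a camera call.
- arm.look_for(picture, name): "bbox" ([left, top, right, bottom] in pixels, round what is visible of it).
- arm.trace(picture, name): "region" (384x512 bool, what is visible of it) and "bbox" ([left, top, right, bottom] in pixels, round what is visible of it).
The state is a dict: "clock": time; "joints": joint angles; "joint_vel": joint speeds; "tau": joint torques, N m; "tool_pos": TCP position; "eef_rot": TCP orientation; "contact_force": force on the tool from outside, world axes, zero at the start; "ft_torque": the same for the moment, N m; "opening": opening from 0.0 (shut) to 1.0 (fully open).
Only numpy, scipy, OpenCV 4.12 (cv2) and the standard library are available. Lean on these libraries where they do the work, as an engineer would, in place of code of your own. Each camera call takes 0.05 s, during which the arm holds its last target.

## Working session

There is one attempt and no reset: what is moved stays moved. The work goes in short steps, Python scripts to look and compute and a tool call to move; the robot and the scene stay as the last step left them, time stands still between calls to the robot, and variables do not carry over. Pictures are saved under pics/ and viewed, and the job is handed in when it is done.

Besides the shell and the picture viewer there is one more tool, called in YAML: its name, and indented under it one key for each argument. step_arm: Moves the arm, as the interface text tells. Shifts and turns lie within -1 to 1; 1 stands for 0.02 m of shift or pi/4 rad of turn. Its arguments: {"type":"object","properties":{"commands":{"type":"array","items":{"type":"number"}},"jaw":{"type":"number"},"grip_force":{"type":"number"}},"required":["commands"]}

```bash
mkdir -p pics
cat > h.py <<'E'
import numpy as np, cv2
from bench import arm
from scipy.spatial.transform import Rotation as R
def rot(q): return R.from_quat([q[1],q[2],q[3],q[0]]).as_matrix()
def save(p,n): cv2.imwrite('pics/'+n,cv2.cvtColor(p['color'],cv2.COLOR_RGB2BGR))
def cloud(p):
    h,w=p['z_map'].shape
    u,v=np.meshgrid(np.arange(w),np.arange(h))
    K=np.array([[p['fx'],0,p['cx']],[0,p['fy'],p['cy']],[0,0,1.]])
    n=cv2.undistortPoints(np.stack([u,v],-1).reshape(-1,1,2).astype(np.float64),K,np.array(p['D'],float)).reshape(h,w,2)
    z=p['z_map']
    c=np.stack([n[...,0]*z,-n[...,1]*z,-z],-1)
    W=c@rot(p['attitude']).T+np.array(p['position'])
    W[z<=0]=np.nan
    return W
def st():
    o=arm.get_obs()
    for k in ['clock','tool_pos','eef_rot','contact_force','opening','joints']: print(k,np.round(o[k],4))
    print(np.round(rot(o['eef_rot']),3))
E
python3 - <<'E'
from h import *
st()
for n in ['scene','side','wrist']:
    p=arm.grab_frame(n); save(p,n+'0.png'); np.savez('f_'+n+'0.npz',W=cloud(p),c=p['color']); print(n,p['position'],p['attitude'],p['fx'])
    for t in ['hub_top','hanger_tab','stand','tree','rack_base']:
        r=arm.look_for(p,t); print(t,[(np.round(a['bbox']),round(a['conf'],2)) for a in r[:3]])
E
```

```text
clock 0.0
tool_pos [0.1925 0.568  0.2301]
eef_rot [-2.000e-04  1.626e-01  9.867e-01 -1.000e-03]
contact_force [ 0.177  0.655 -0.173]
opening 0.9981
joints [ 1.1874  0.0919  1.2319 -0.      1.8198 -0.0567]
[[-0.947  0.321 -0.001]
 [ 0.321  0.947 -0.002]
 [ 0.    -0.002 -1.   ]]
scene [ 1.14328516 -0.6173848   0.73182996] [0.83241467 0.42026933 0.15975089 0.32394315] 392.78378024645974
hub_top [(array([232., 156., 308., 219.]), 0.93)]
hanger_tab [(array([128., 239., 142., 267.]), 0.64), (array([231., 158., 308., 221.]), 0.28)]
stand [(array([121., 250., 169., 291.]), 0.57)]
tree [(array([233., 157., 306., 222.]), 0.73)]
rack_base [(array([230., 156., 310., 238.]), 0.76)]
side [-0.09491334  0.78997868  0.91054865] [-0.31359788 -0.14933952  0.41731233  0.83976454] 465.82487622247476
hub_top [(array([201., 176., 268., 238.]), 0.89)]
hanger_tab [(array([336., 163., 336., 183.]), 0.59)]
stand [(array([313., 174., 335., 190.]), 0.73)]
tree [(array([200., 175., 264., 234.]), 0.79), (array([218., 168., 251., 192.]), 0.72)]
rack_base [(array([197., 176., 264., 251.]), 0.56), (array([334., 162., 339., 186.]), 0.4), (array([202., 176., 263., 235.]), 0.22)]
wrist [0.11659801 0.5940107  0.37512895] [ 0.80234038 -0.1310586  -0.0934536   0.5747521 ] 305.8272173194346
hub_top []
hanger_tab []
stand []
tree []
rack_base []
```

View pics/scene0.png

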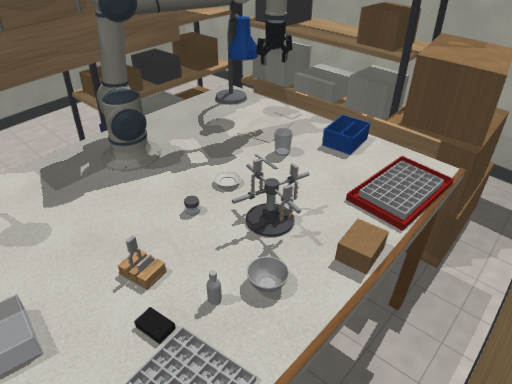

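View pics/side0.png

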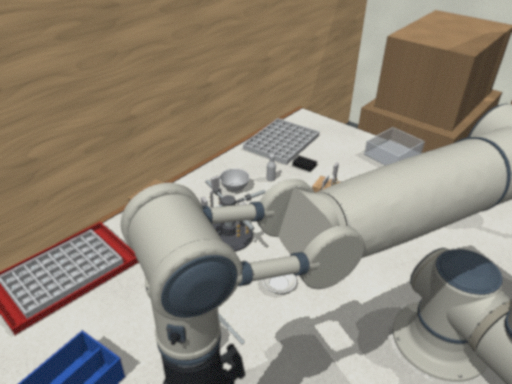

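Run:
```python
import numpy as np,cv2
for n,(a,b,c,d) in {'scene':(215,140,330,250),'side':(185,155,345,265)}.items():
    f=np.load(f'f_{n}0.npz'); s=5 if n=='scene' else 5
    cv2.imwrite(f'pics/{n}0z.png',cv2.cvtColor(cv2.resize(f['c'][b:d,a:c],None,fx=s,fy=s,interpolation=cv2.INTER_CUBIC),cv2.COLOR_RGB2BGR))
f=np.load('f_scene0.npz')['W'];g=np.load('f_side0.npz')['W']
for nm,W,(a,b,c,d) in [('scene tree',f,(228,150,312,240)),('side tree',g,(195,165,272,252)),('scene hang',f,(118,235,175,295)),('side hang',g,(308,158,342,192))]:
    P=W[b:d,a:c].reshape(-1,3);P=P[np.isfinite(P[:,0])]
    for lo,hi in [(.04,.06),(.07,.1),(.1,.112),(.112,.128),(.13,.14),(.14,.175)]:
        Q=P[(P[:,2]>lo)&(P[:,2]<hi)]
        if len(Q): print(nm,lo,hi,len(Q),np.round(Q.min(0),3),np.round(np.median(Q,0),3),np.round(Q.max(0),3))
```

```text
scene tree 0.04 0.06 124 [0.535 0.039 0.04 ] [0.614 0.054 0.045] [0.682 0.129 0.06 ]
scene tree 0.07 0.1 226 [0.528 0.022 0.07 ] [0.617 0.057 0.085] [0.686 0.142 0.1  ]
scene tree 0.1 0.112 85 [ 0.528 -0.052  0.1  ] [0.616 0.045 0.108] [0.678 0.129 0.112]
scene tree 0.112 0.128 574 [ 0.486 -0.055  0.112] [0.618 0.045 0.121] [0.728 0.18  0.128]
scene tree 0.13 0.14 191 [0.53  0.028 0.13 ] [0.611 0.064 0.134] [0.684 0.132 0.14 ]
scene tree 0.14 0.175 246 [0.528 0.028 0.14 ] [0.636 0.076 0.156] [0.685 0.14  0.166]
side tree 0.04 0.06 244 [ 0.533 -0.234  0.04 ] [ 0.699 -0.082  0.045] [0.803 0.085 0.06 ]
side tree 0.07 0.1 98 [0.527 0.028 0.07 ] [0.542 0.071 0.084] [0.685 0.103 0.1  ]
side tree 0.1 0.112 46 [ 0.53  -0.049  0.101] [0.581 0.054 0.109] [0.682 0.104 0.112]
side tree 0.112 0.128 300 [ 0.486 -0.051  0.112] [0.588 0.039 0.121] [0.727 0.104 0.128]
side tree 0.13 0.14 152 [0.585 0.032 0.13 ] [0.609 0.06  0.135] [0.683 0.083 0.14 ]
side tree 0.14 0.175 150 [0.53  0.027 0.14 ] [0.668 0.054 0.16 ] [0.686 0.141 0.168]
scene hang 0.04 0.06 144 [ 0.486 -0.332  0.04 ] [ 0.52  -0.305  0.05 ] [ 0.528 -0.282  0.06 ]
scene hang 0.07 0.1 93 [ 0.493 -0.331  0.07 ] [ 0.499 -0.317  0.087] [ 0.503 -0.301  0.1  ]
scene hang 0.1 0.112 44 [ 0.493 -0.328  0.1  ] [ 0.5   -0.317  0.106] [ 0.504 -0.302  0.112]
scene hang 0.112 0.128 34 [ 0.489 -0.327  0.112] [ 0.496 -0.315  0.114] [ 0.503 -0.302  0.117]
side hang 0.04 0.06 54 [ 0.486 -0.332  0.041] [ 0.514 -0.303  0.051] [ 0.525 -0.28   0.059]
side hang 0.07 0.1 34 [ 0.489 -0.32   0.07 ] [ 0.493 -0.305  0.087] [ 0.498 -0.297  0.1  ]
side hang 0.1 0.112 23 [ 0.489 -0.322  0.101] [ 0.493 -0.305  0.107] [ 0.502 -0.301  0.112]
side hang 0.112 0.128 9 [ 0.491 -0.323  0.112] [ 0.497 -0.314  0.114] [ 0.501 -0.304  0.117]
```

View pics/scene0z.png

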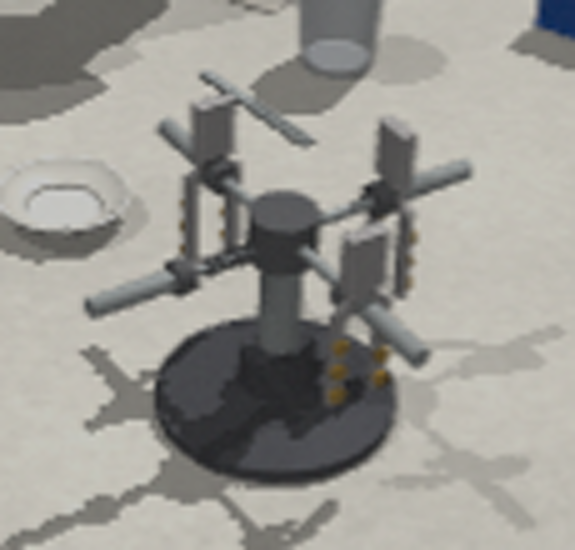

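Run:
```python
import numpy as np,cv2
A=[]
for n,(a,b,c,d) in {'scene':(225,145,315,240),'side':(195,165,272,252)}.items():
    W=np.load(f'f_{n}0.npz')['W'];A.append(W[b:d,a:c].reshape(-1,3))
P=np.vstack(A);P=P[np.isfinite(P[:,0])]
B=P[(P[:,2]<.03)&(P[:,2]>.006)]
print('foot',len(B),np.round(np.percentile(B,[1,50,99],axis=0),3))
Q=P[(P[:,2]>.105)&(P[:,2]<.17)]
im=np.full((600,600,3),255,np.uint8)
for x,y,z in Q:
    u=int(300+(0.05-y)*2000);v=int(300+(0.61-x)*2000)
    col=(0,0,255) if z>.14 else ((0,160,0) if z>.129 else (255,0,0))
    cv2.circle(im,(u,v),2,col,-1)
cv2.imwrite('pics/top.png',im)
```

```text
foot 2032 [[ 0.36  -0.227  0.007]
 [ 0.604  0.049  0.013]
 [ 0.792  0.38   0.029]]
```

View pics/top.png

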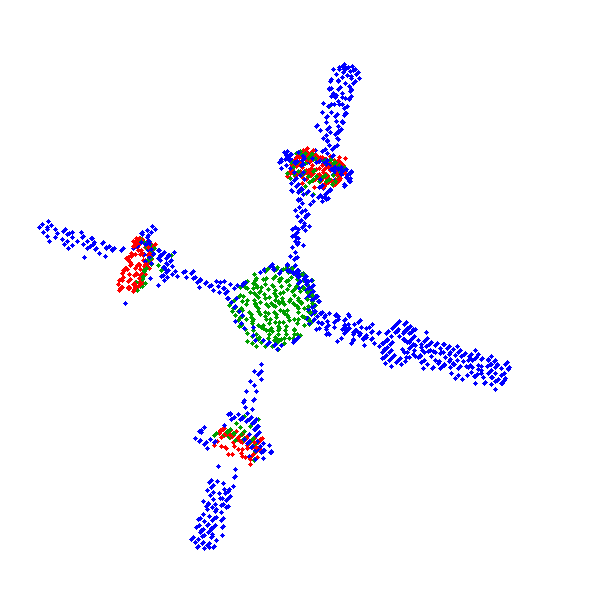

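```bash
cat > fit.py <<'E'
from h import *
from scipy.optimize import least_squares
def treefit(P,cen=(.606,.0635)):
    # hub circle
    H=P[(P[:,2]>.131)&(P[:,2]<.139)&(np.hypot(P[:,0]-cen[0],P[:,1]-cen[1])<.026)]
    c,r=cv2.minEnclosingCircle(H[:,:2].astype(np.float32)); 
    return np.array(c),r,np.median(H[:,2])
def branch(P,c,a0,w=.5):
    d=P[:,:2]-c; r=np.hypot(*d.T); a=np.arctan2(-d[:,1],-d[:,0])
    m=(r>.09)&(r<.14)&(np.abs((a-a0+np.pi)%(2*np.pi)-np.pi)<w)&(P[:,2]>.10)&(P[:,2]<.14)
    Q=P[m];ang=np.median(a[m])
    u=np.array([-np.cos(ang),-np.sin(ang)])
    return ang,len(Q),np.percentile(Q[:,2],[50,90,97]),np.percentile((Q[:,:2]-c)@u,[97,100]), np.percentile((Q[:,:2]-c)@np.array([-u[1],u[0]]),[2,50,98])
E
python3 - <<'E'
from fit import *
for n,(a,b,c,d) in {'scene':(225,145,315,240),'side':(195,165,272,252)}.items():
    W=np.load(f'f_{n}0.npz')['W'];P=W[b:d,a:c].reshape(-1,3);P=P[np.isfinite(P[:,0])]
    cc,r,z=treefit(P);print(n,cc,r,z)
    for k in range(4):
        try: print(1.29+k*1.5708,branch(P,cc,1.29+k*1.5708))
        except Exception as e: print(e)
for n,(a,b,c,d) in {'scene':(118,235,175,295),'side':(308,155,345,192)}.items():
    W=np.load(f'f_{n}0.npz')['W'];P=W[b:d,a:c].reshape(-1,3);P=P[np.isfinite(P[:,0])]
    T=P[(P[:,2]>.11)&(P[:,2]<.12)];print(n,'tabtop',len(T),T.mean(0),cv2.minAreaRect(T[:,:2].astype(np.float32)))
    T=P[(P[:,2]>.07)&(P[:,2]<.125)];print(cv2.minAreaRect(T[:,:2].astype(np.float32)))
    T=P[(P[:,2]>.045)&(P[:,2]<.06)];print('plate',cv2.minAreaRect(T[:,:2].astype(np.float32)))
    T=P[(P[:,2]>.02)&(P[:,2]<.04)];print('stand',cv2.minAreaRect(T[:,:2].astype(np.float32)))
E
```

```text
scene [0.60834527 0.0617488 ] 0.02114785648882389 0.13406507883541996
1.29 (np.float64(1.2990277143142788), 55, array([0.11817807, 0.12046427, 0.12093057]), array([0.12047718, 0.12103484]), array([-6.63047260e-03,  2.58202239e-18,  3.57586098e-03]))
2.8608000000000002 (np.float64(2.822547741713307), 59, array([0.12335373, 0.12542574, 0.12589623]), array([0.12354326, 0.12451213]), array([-3.70373058e-03, -7.76645660e-18,  7.02267260e-03]))
4.4315999999999995 (np.float64(-1.8833615069981893), 43, array([0.12284489, 0.12597302, 0.12626921]), array([0.12301051, 0.12438042]), array([-3.59030020e-03,  1.71187360e-18,  6.36648384e-03]))
6.0024 (np.float64(-0.2602506523483118), 30, array([0.12323286, 0.12602746, 0.12618977]), array([0.12292365, 0.12635465]), array([-6.97815372e-03,  1.51471696e-05,  3.25250333e-03]))
side [0.60621428 0.06252284] 0.021910805255174637 0.1346896885217712
1.29 (np.float64(1.251024712923808), 37, array([0.11887408, 0.12199209, 0.12241334]), array([0.11747984, 0.12007092]), array([-4.64356794e-03,  3.99830742e-18,  5.79099862e-03]))
2.8608000000000002 (np.float64(
[... 668 characters left out ...]
te ((0.5061059594154358, -0.30788788199424744), (0.03860720992088318, 0.04610813036561012), 11.103433609008789)
stand ((0.5076627135276794, -0.3075600564479828), (0.09414281696081161, 0.07341010123491287), 10.967217445373535)
side tabtop 16 [ 0.49589891 -0.31120953  0.11292424] ((0.49526917934417725, -0.31272026896476746), (0.010267511010169983, 0.02151499129831791), 15.19003963470459)
((0.4950393736362457, -0.31009727716445923), (0.011058557778596878, 0.02649034559726715), 8.565729141235352)
plate ((0.5062575936317444, -0.30554166436195374), (0.03410964831709862, 0.04723173379898071), 12.400581359863281)
stand ((0.5627763271331787, -0.35781654715538025), (0.09462285041809082, 0.1981438398361206), 40.794193267822266)
  return _methods._mean(a, axis=axis, dtype=dtype,
  ret = ret.dtype.type(ret / rcount)
```

Run:
```python
from h import *
f=np.load('f_scene0.npz');W=f['W']
m=(W[...,2]>.16)&(W[...,0]>.1)&(W[...,0]<.8)&(W[...,1]<.9)&(W[...,1]>-.45)
v,u=np.nonzero(m)
# cluster coarse
P=np.round(W[m]/.05)*.05
q,c=np.unique(P,axis=0,return_counts=True)
for a,b in zip(q,c): 
    if b>8: print(a.round(2),b)
```

```text
[0.1 0.2 0.5] 25
[0.1  0.25 0.5 ] 102
[0.1 0.3 0.5] 57
[0.1  0.5  0.25] 10
[0.1  0.55 0.25] 46
[0.1  0.55 0.3 ] 33
[0.15 0.3  0.5 ] 66
[0.15 0.35 0.5 ] 86
[0.15 0.4  0.5 ] 22
[0.15 0.5  0.3 ] 30
[0.15 0.5  0.35] 18
[0.15 0.55 0.3 ] 15
[0.15 0.55 0.35] 11
[0.15 0.55 0.4 ] 14
[0.15 0.55 0.45] 13
[0.2 0.4 0.5] 39
[0.2  0.5  0.25] 30
[0.2 0.5 0.3] 61
[0.2  0.5  0.35] 31
[0.2  0.55 0.3 ] 66
[0.2  0.55 0.35] 183
[0.2  0.55 0.4 ] 201
[0.2  0.55 0.45] 199
[0.2  0.55 0.5 ] 41
[0.2  0.6  0.25] 38
[0.2 0.6 0.3] 86
[0.2  0.6  0.35] 72
[0.2 0.6 0.4] 12
[0.2  0.65 0.3 ] 24
[0.2  0.65 0.35] 9
[0.25 0.55 0.35] 14
[0.25 0.55 0.4 ] 50
[0.25 0.55 0.45] 70
[0.25 0.55 0.5 ] 16
[0.25 0.6  0.45] 19
[0.55 0.1  0.15] 21
[0.6  0.15 0.15] 9
[0.65 0.05 0.15] 9
[0.65 0.15 0.15] 15
[0.7  0.05 0.15] 23
```

step_arm:
  commands: [0, 0, 0, 0.226, 0, 0, 0, 0.226, 0, 0, 0, 0.226, 0, 0, 0, 0.226, 0, 0, 0, 0.226, 0, 0, 0, 0.226, 0, 0, 0, 0.226]
  jaw: -1

```text
clock: 1.78
tool_pos: [0.1926, 0.5683, 0.2312]
eef_rot: [0.0, 0.709, 0.706, -0.0]
contact_force: [0.4, -0.1, -0.6]
opening: -0.005
```

step_arm:
  commands: [-1, 0.69, 0, 0, -1, 0.69, 0, 0, -1, 0.69, 0, 0, -1, 0.69, 0, 0, -1, 0.69, 0, 0, -1, 0.69, 0, 0, -1, 0.69, 0, 0, -1, 0.69, 0, 0]

```text
clock: 2.78
tool_pos: [0.3039, 0.4071, 0.2315]
eef_rot: [0.0, 0.707, 0.708, 0.0]
contact_force: [0.9, 0.3, 1.0]
opening: -0.002
```

step_arm:
  commands: [-1, 0.69, 0, 0, -1, 0.69, 0, 0, -1, 0.69, 0, 0, -1, 0.69, 0, 0, -1, 0.69, 0, 0, -1, 0.69, 0, 0, -1, 0.69, 0, 0, -1, 0.69, 0, 0]

```text
clock: 3.78
tool_pos: [0.4143, 0.2472, 0.2315]
eef_rot: [0.0, 0.707, 0.708, 0.0]
contact_force: [0.6, -0.4, -0.2]
opening: -0.005
```

step_arm:
  commands: [-1, 0.69, 0, 0, -1, 0.69, 0, 0, -1, 0.69, 0, 0, -1, 0.69, 0, 0, -1, 0.69, 0, 0, -1, 0.69, 0, 0, -1, 0.69, 0, 0, -1, 0.69, 0, 0]

```text
clock: 4.78
tool_pos: [0.5247, 0.0873, 0.2315]
eef_rot: [0.0, 0.707, 0.707, 0.0]
contact_force: [-0.3, 0.3, 0.1]
opening: -0.002
```

step_arm:
  commands: [-1, 0.69, 0, 0, -1, 0.69, 0, 0, -1, 0.69, 0, 0, -1, 0.69, 0, 0, -1, 0.69, 0, 0, -1, 0.69, 0, 0, -1, 0.69, 0, 0]

```text
clock: 5.65
tool_pos: [0.622, -0.0525, 0.2312]
eef_rot: [-0.0, 0.707, 0.708, -0.0]
contact_force: [0.5, 1.2, -0.4]
opening: 0.004
```

step_arm:
  commands: [0, 0, 0.91, 0, 0, 0, 0.91, 0, 0, 0, 0.91, 0, 0, 0, 0.91, 0, 0, 0, 0.91, 0, 0, 0, 0.91, 0, 0, 0, 0.91, 0]

```text
clock: 6.52
tool_pos: [0.6213, -0.051, 0.1027]
eef_rot: [0.0, 0.707, 0.708, 0.0]
contact_force: [-0.0, -0.1, 0.1]
opening: -0.002
```

Run:
```python
from h import *
st()
p=arm.grab_frame('scene'); save(p,'s1.png')
cv2.imwrite('pics/s1z.png',cv2.resize(cv2.imread('pics/s1.png')[120:250,200:340],None,fx=4,fy=4))
# waypoints for push
c=np.array([.607,.062]);r=.105
pos=np.array(arm.get_obs()['tool_pos'][:2])
prev=pos
for i,a in enumerate(np.linspace(1.28,0,17)):
    d=np.array([-np.cos(a),-np.sin(a)]);n=np.array([np.sin(a),-np.cos(a)])
    e=.006+ .0145*abs(n[0])*1+.011*abs(n[1]) if 0 else .006+.0145*abs(n[0])**2+.011*n[1]**2
    q=c+r*d+e*n; dd=(q-prev)/.02; prev=q
    print(round(a,2),q.round(4),'cmd',np.round([dd[1],dd[0]],2))
```

```text
clock 6.525
tool_pos [ 0.6213 -0.051   0.1027]
eef_rot [0.     0.7065 0.7077 0.    ]
contact_force [-0.0089 -0.1413  0.0937]
opening -0.0018
joints [-0.1365  0.1657  1.3772 -0.      1.5986 -0.1381]
[[-0.002  1.     0.   ]
 [ 1.     0.002 -0.   ]
 [-0.     0.    -1.   ]]
1.28 [ 0.5963 -0.0444] cmd [ 0.33 -1.19]
1.2 [ 0.5876 -0.0431] cmd [ 0.06 -0.43]
1.12 [ 0.5791 -0.0412] cmd [ 0.1  -0.43]
1.04 [ 0.5708 -0.0385] cmd [ 0.13 -0.42]
0.96 [ 0.5626 -0.0351] cmd [ 0.17 -0.41]
0.88 [ 0.5548 -0.0311] cmd [ 0.2  -0.39]
0.8 [ 0.5473 -0.0264] cmd [ 0.23 -0.37]
0.72 [ 0.5403 -0.0212] cmd [ 0.26 -0.35]
0.64 [ 0.5337 -0.0153] cmd [ 0.29 -0.33]
0.56 [ 0.5276 -0.009 ] cmd [ 0.32 -0.3 ]
0.48 [ 0.5221 -0.0022] cmd [ 0.34 -0.28]
0.4 [0.5171 0.005 ] cmd [ 0.36 -0.25]
0.32 [0.5128 0.0125] cmd [ 0.38 -0.22]
0.24 [0.5091 0.0203] cmd [ 0.39 -0.18]
0.16 [0.5061 0.0284] cmd [ 0.4  -0.15]
0.08 [0.5037 0.0366] cmd [ 0.41 -0.12]
0.0 [0.502 0.045] cmd [ 0.42 -0.08]
```

View pics/s1z.png

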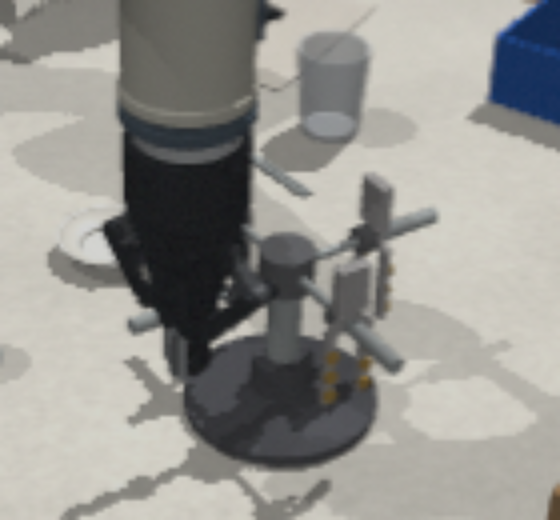

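step_arm:
  commands: [0.15, -0.3, 0, 0, 0.1, -0.2, 0, 0, 0.05, -0.15, 0, 0, 0.03, -0.15, 0, 0, 0, -0.15, 0, 0, 0, -0.15, 0, 0, 0, -0.15, 0, 0, 0.02, -0.2, 0, 0]

```text
clock: 7.58
tool_pos: [0.5927, -0.044, 0.1041]
eef_rot: [0.0, 0.707, 0.708, 0.001]
contact_force: [2.9, 0.9, 0.2]
opening: -0.002
```

step_arm:
  commands: [0.04, -0.22, 0, 0, 0.05, -0.22, 0, 0, 0.06, -0.22, 0, 0, 0.06, -0.22, 0, 0, 0.08, -0.22, 0, 0, 0.08, -0.2, 0, 0, 0.09, -0.2, 0, 0, 0.1, -0.2, 0, 0]

```text
clock: 8.57
tool_pos: [0.558, -0.0329, 0.1039]
eef_rot: [0.0, 0.707, 0.708, -0.0]
contact_force: [1.9, -1.1, 0.1]
opening: -0.0
```

step_arm:
  commands: [0.15, -0.29, 0, 0, 0.17, -0.28, 0, 0, 0.19, -0.27, 0, 0, 0.2, -0.25, 0, 0, 0.22, -0.24, 0, 0, 0.24, -0.23, 0, 0, 0.25, -0.22, 0, 0, 0.26, -0.2, 0, 0]

```text
clock: 9.57
tool_pos: [0.5183, 0.0008, 0.1038]
eef_rot: [0.0, 0.707, 0.708, -0.0]
contact_force: [2.2, -1.1, -0.5]
opening: -0.003
```

step_arm:
  commands: [0.26, -0.19, 0, 0, 0.27, -0.17, 0, 0, 0.28, -0.15, 0, 0, 0.28, -0.13, 0, 0, 0.29, -0.12, 0, 0, 0.25, -0.08, 0, 0]

```text
clock: 10.32
tool_pos: [0.5016, 0.0335, 0.1038]
eef_rot: [-0.0, 0.707, 0.708, -0.0]
contact_force: [0.9, -1.4, -0.4]
opening: 0.002
```

```bash
cat > ang.py <<'E'
from fit import *
def ang(name,n,a0):
    p=arm.grab_frame(name); save(p,n)
    W=cloud(p).reshape(-1,3);P=W[np.isfinite(W[:,0])]
    P=P[(np.hypot(P[:,0]-.607,P[:,1]-.062)<.15)&(P[:,2]>.1)&(P[:,2]<.14)]
    for c in [(.607,.062)]:
        for k in range(4):
            try:
                o=branch(P,np.array(c),a0+k*np.pi/2,.35)
                print(name,k,o[1],'a',round((o[0]-k*np.pi/2+np.pi)%(2*np.pi)-np.pi,3),np.round(o[2],4),np.round(o[3],4))
            except Exception as e: print(k,'none')
    return p
E
python3 - <<'E'
from ang import *
st();ang('scene','s2.png',.12);ang('side','d2.png',.12)
E
```

```text
clock 10.325
tool_pos [0.5016 0.0335 0.1038]
eef_rot [-0.000e+00  7.066e-01  7.076e-01 -1.000e-04]
contact_force [ 0.9183 -1.4365 -0.4381]
opening 0.0023
joints [-1.0000e-03 -1.6030e-01  1.7017e+00 -1.0000e-04  1.6003e+00 -2.6000e-03]
[[-0.002  1.    -0.   ]
 [ 1.     0.002 -0.   ]
 [-0.    -0.    -1.   ]]
scene 0 110 a 0.338 [0.121  0.1355 0.1388] [0.1235 0.1245]
scene 1 62 a 0.127 [0.1232 0.1258 0.1265] [0.1257 0.1273]
scene 2 63 a 0.074 [0.1227 0.1256 0.1261] [0.1252 0.1255]
scene 3 30 a 0.077 [0.1232 0.1254 0.1258] [0.1247 0.1268]
side 0 134 a 0.159 [0.1212 0.135  0.138 ] [0.1231 0.1245]
1 none
side 2 41 a 0.131 [0.1235 0.1266 0.1276] [0.1227 0.1238]
side 3 58 a 0.134 [0.1233 0.1268 0.1281] [0.1265 0.1278]
  return _methods._mean(a, axis=axis, dtype=dtype,
  ret = ret.dtype.type(ret / rcount)
```

View pics/s2.png

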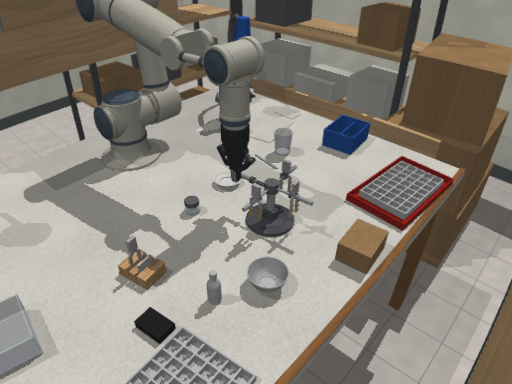

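step_arm:
  commands: [0.14, -0.02, 0, 0, 0.14, -0.02, 0, 0, 0.14, 0, 0, 0, 0.14, 0, 0, 0, -0.5, 0, 0, 0, -0.5, 0, 0, 0]

```text
clock: 11.18
tool_pos: [0.5012, 0.0239, 0.1039]
eef_rot: [0.0, 0.706, 0.708, 0.0]
contact_force: [1.2, 0.0, -0.7]
opening: -0.001
```

step_arm:
  commands: [-1, 0, -0.8, 0, -1, 0, -1, 0, -1, 0, -1, 0, -1, 0, -1, 0, -1, 0, -1, 0, -1, 0, -1, 0]

```text
clock: 11.92
tool_pos: [0.5011, -0.097, 0.2206]
eef_rot: [0.0, 0.707, 0.707, 0.0]
contact_force: [0.6, -0.2, 0.5]
opening: -0.002
```

```bash
python3 - 2>/dev/null <<'E'
from ang import *
st();ang('scene','s3.png',0.);ang('side','d3.png',0.)
cv2.imwrite('pics/s3z.png',cv2.resize(cv2.imread('pics/s3.png')[120:250,200:340],None,fx=4,fy=4))
E
```

```text
clock 11.925
tool_pos [ 0.5011 -0.097   0.2206]
eef_rot [1.000e-04 7.068e-01 7.074e-01 2.000e-04]
contact_force [ 0.5509 -0.2402  0.4501]
opening -0.0019
joints [-2.5800e-01 -1.5250e-01  1.4882e+00  2.0000e-04  1.8054e+00 -2.5890e-01]
[[-0.001  1.     0.001]
 [ 1.     0.001  0.   ]
 [ 0.     0.001 -1.   ]]
scene 0 38 a 0.043 [0.1188 0.1209 0.1218] [0.1189 0.1193]
scene 1 61 a 0.031 [0.1231 0.1249 0.1261] [0.1253 0.1259]
scene 2 61 a -0.042 [0.1231 0.1256 0.126 ] [0.1248 0.1259]
scene 3 36 a -0.022 [0.1234 0.1259 0.1265] [0.1244 0.1251]
side 0 49 a -0.028 [0.1182 0.1214 0.122 ] [0.1204 0.1217]
side 1 37 a -0.029 [0.1237 0.1269 0.1277] [0.1238 0.1243]
side 2 39 a 0.047 [0.1238 0.1265 0.1272] [0.1245 0.125 ]
side 3 61 a 0.034 [0.1238 0.1265 0.1279] [0.1252 0.1265]
```

View pics/s3z.png

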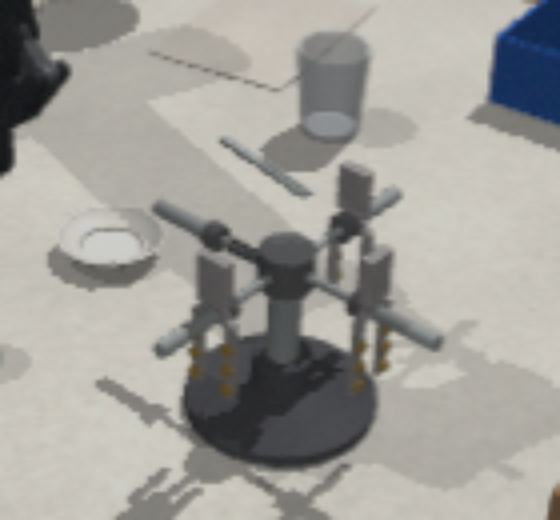

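step_arm:
  commands: [-1, 0, 0, 0, -1, 0, 0, 0, -1, 0, 0, 0, -1, 0, 0, 0, -1, 0, 0, 0, -1, 0, 0, 0, -1, 0, 0, 0, -1, 0, 0, 0]
  jaw: 0

```text
clock: 13.02
tool_pos: [0.5015, -0.2571, 0.2199]
eef_rot: [0.0, 0.707, 0.708, 0.0]
contact_force: [0.5, 0.2, -0.6]
opening: 0.499
```

step_arm:
  commands: [0, 0, 0, -0.12, 0, 0, 0, -0.12, 0, 0, 0, 0]

```text
clock: 13.4
tool_pos: [0.5014, -0.2563, 0.2198]
eef_rot: [-0.0, 0.637, 0.771, -0.0]
contact_force: [-0.2, 0.6, -0.6]
opening: 0.494
```

```bash
python3 - 2>/dev/null <<'E'
from ang import *
st();p=arm.grab_frame('wrist');save(p,'w4.png');W=cloud(p);np.savez('w4.npz',W=W)
P=W.reshape(-1,3);P=P[np.isfinite(P[:,0])]
for lo,hi in [(.105,.125),(.07,.105),(.045,.06),(.026,.038)]:
    T=P[(P[:,2]>lo)&(P[:,2]<hi)&(np.abs(P[:,0]-.506)<.07)&(np.abs(P[:,1]+.31)<.06)]
    if len(T): print(lo,len(T),T.mean(0).round(4),cv2.minAreaRect(T[:,:2].astype(np.float32)),T[:,2].max())
E
```

```text
clock 13.4
tool_pos [ 0.5014 -0.2563  0.2198]
eef_rot [-1.000e-04  6.373e-01  7.706e-01 -0.000e+00]
contact_force [-0.1896  0.6254 -0.6454]
opening 0.4942
joints [-5.329e-01 -1.030e-02  1.355e+00 -1.000e-04  1.797e+00 -7.218e-01]
[[-0.188  0.982 -0.   ]
 [ 0.982  0.188  0.   ]
 [ 0.    -0.    -1.   ]]
0.105 309 [ 0.499  -0.3114  0.1142] ((0.4989461302757263, -0.3132860064506531), (0.010063798166811466, 0.02447499893605709), 10.504317283630371) 0.11662340249945594
0.07 160 [ 0.4976 -0.3035  0.088 ] ((0.5016025304794312, -0.3092614710330963), (0.00883395504206419, 0.0259732436388731), 36.649864196777344) 0.1049346938019276
0.045 243 [ 0.5185 -0.3022  0.0545] ((0.5095769762992859, -0.3076125979423523), (0.03390628471970558, 0.04453129321336746), 11.232179641723633) 0.05774658357022677
0.026 3802 [ 0.5095 -0.3041  0.034 ] ((0.5095677375793457, -0.3071315288543701), (0.09193220734596252, 0.06990538537502289), 10.923944473266602) 0.03789974482118119
```

View pics/w4.png

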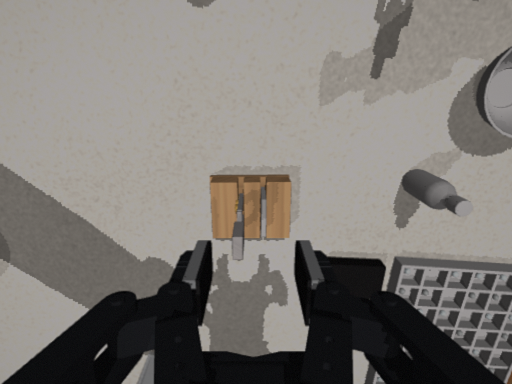

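step_arm:
  commands: [-0.922, -0.234, 0, 0, -0.922, -0.234, 0, 0, -0.922, -0.234, 0, 0, 0, 0, 1, 0, 0, 0, 1, 0, 0, 0, 1, 0, 0, 0, 0, 0]

```text
clock: 14.32
tool_pos: [0.4971, -0.3114, 0.1565]
eef_rot: [-0.003, 0.637, 0.771, -0.0]
contact_force: [0.0, -0.5, 0.1]
opening: 0.502
```

```bash
python3 - 2>/dev/null <<'E'
from ang import *
st();p=arm.grab_frame('wrist');save(p,'w5.png');W=cloud(p)
P=W.reshape(-1,3);P=P[np.isfinite(P[:,0])]
for lo,hi in [(.108,.125)]:
    T=P[(P[:,2]>lo)&(P[:,2]<hi)&(np.abs(P[:,0]-.5)<.02)&(np.abs(P[:,1]+.31)<.04)]
    if len(T): print(lo,len(T),T.mean(0).round(4),cv2.minAreaRect(T[:,:2].astype(np.float32)),T[:,2].max())
E
```

```text
clock 14.325
tool_pos [ 0.4971 -0.3114  0.1565]
eef_rot [-2.600e-03  6.366e-01  7.712e-01 -2.000e-04]
contact_force [ 0.0299 -0.4711  0.1016]
opening 0.5018
joints [-6.1760e-01  5.7700e-02  1.3978e+00  1.0000e-04  1.6914e+00 -8.0830e-01]
[[-0.19   0.982 -0.004]
 [ 0.982  0.19   0.003]
 [ 0.004 -0.004 -1.   ]]
0.108 535 [ 0.4989 -0.3123  0.1147] ((0.4991986155509949, -0.31339123845100403), (0.00944079551845789, 0.02383526600897312), 10.92160701751709) 0.11725483688589786
```

View pics/w5.png

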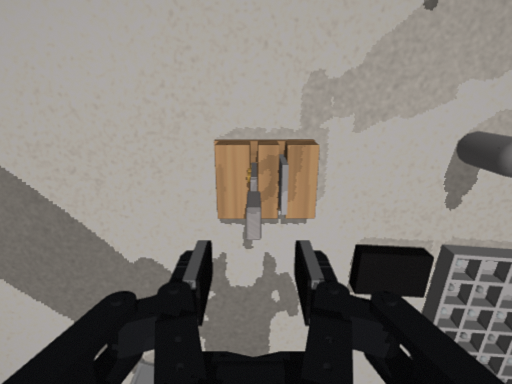

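step_arm:
  commands: [0, 0.05, 0.77, 0, 0, 0, 0.8, 0, 0, 0, 0.8, 0, 0, 0, 0.8, 0, 0, 0, 0.55, 0, 0, 0, 0, 0]

```text
clock: 15.12
tool_pos: [0.4985, -0.3121, 0.084]
eef_rot: [-0.001, 0.637, 0.771, -0.0]
contact_force: [-0.2, 0.2, 0.1]
opening: 0.502
```

```bash
python3 - 2>/dev/null <<'E'
from ang import *
st();p=arm.grab_frame('wrist');save(p,'w6.png')
E
```

```text
clock 15.125
tool_pos [ 0.4985 -0.3121  0.084 ]
eef_rot [-1.100e-03  6.369e-01  7.710e-01 -1.000e-04]
contact_force [-0.2307  0.1583  0.0905]
opening 0.5018
joints [-0.6172  0.0825  1.5007 -0.      1.5607 -0.8071]
[[-0.189  0.982 -0.002]
 [ 0.982  0.189  0.001]
 [ 0.002 -0.002 -1.   ]]
```

View pics/w6.png

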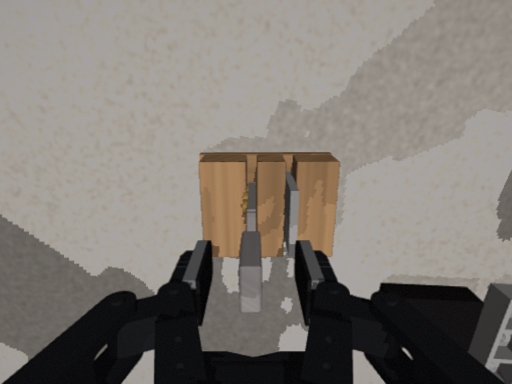

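step_arm:
  commands: [0, 0, 0, 0, 0, 0, 0, 0, 0, 0, 0, 0, 0, 0, 0, 0, 0, 0, 0, 0, 0, 0, 0, 0]
  jaw: -1
  grip_force: 50

```text
clock: 15.92
tool_pos: [0.4991, -0.3129, 0.0865]
eef_rot: [0.001, 0.637, 0.771, -0.0]
contact_force: [-3.5, -0.5, 5.4]
opening: 0.105
```

step_arm:
  commands: [0, 0, -0.2, 0, 0, 0, -0.4, 0, 0, 0, -0.7, 0, 0, 0, -1, 0, 0, 0, -1, 0, 0, 0, -1, 0, 0, 0, -1, 0, 0, 0, -1, 0]

```text
clock: 16.92
tool_pos: [0.4991, -0.3125, 0.2131]
eef_rot: [0.0, 0.637, 0.771, 0.0]
contact_force: [1.1, 0.7, -1.5]
opening: 0.105
```

```bash
python3 - 2>/dev/null <<'E'
from ang import *
st();p=arm.grab_frame('scene');save(p,'s7.png')
cv2.imwrite('pics/s7z.png',cv2.resize(cv2.imread('pics/s7.png')[130:320,80:240],None,fx=3.5,fy=3))
E
```

```text
clock 16.925
tool_pos [ 0.4991 -0.3125  0.2131]
eef_rot [2.000e-04 6.368e-01 7.710e-01 0.000e+00]
contact_force [ 1.0816  0.6539 -1.5301]
opening 0.1048
joints [-0.6171  0.0575  1.2981  0.      1.7855 -0.8071]
[[-0.189  0.982  0.   ]
 [ 0.982  0.189 -0.   ]
 [-0.     0.    -1.   ]]
```

View pics/s7z.png

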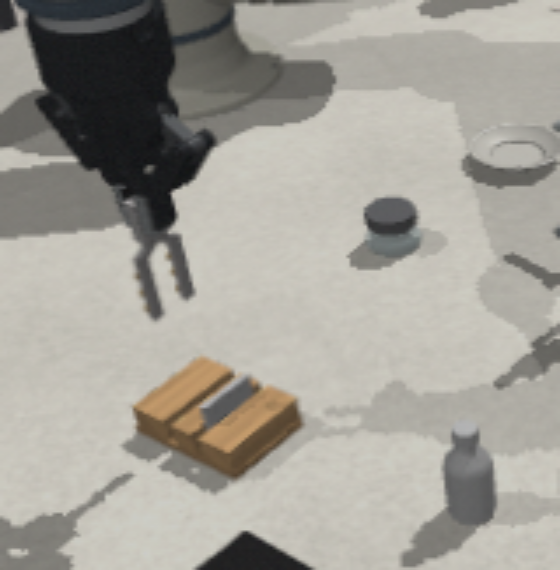

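step_arm:
  commands: [0, 0, 0, 0.121, 0, 0, 0, 0.121, 0.9, 0, 0, 0, 1, 0, 0, 0, 1, 0, 0, 0, 1, 0, 0, 0, 1, 0, 0, 0, 1, 0, 0, 0]

```text
clock: 17.98
tool_pos: [0.4991, -0.193, 0.2116]
eef_rot: [0.0, 0.707, 0.707, 0.0]
contact_force: [0.8, 0.9, -2.0]
opening: 0.104
```

step_arm:
  commands: [1, 0, 0, 0, 1, 0, 0, 0, 1, 0, 0, 0, 1, 0, 0, 0, 1, 0, 0, 0, 1, 0, 0, 0, 1, 0, 0, 0, 1, 0, 0, 0]

```text
clock: 18.98
tool_pos: [0.499, -0.0332, 0.2115]
eef_rot: [0.0, 0.707, 0.707, 0.0]
contact_force: [0.6, -0.3, -0.8]
opening: 0.109
```

step_arm:
  commands: [1, 0, 0, 0, 1, 0, 0, 0, 1, 0, 0, 0, 1, 0, 0, 0, 0.8, 0, 0, 0, 0, 0, 0, 0, 0, 0, 0, 0]

```text
clock: 19.85
tool_pos: [0.4991, 0.0613, 0.2115]
eef_rot: [0.0, 0.707, 0.707, -0.0]
contact_force: [0.2, 0.1, -0.4]
opening: 0.106
```

```bash
python3 - 2>/dev/null <<'E'
from ang import *
st();p=arm.grab_frame('scene');save(p,'s8.png');save(arm.grab_frame('side'),'d8.png');q=arm.grab_frame('wrist');save(q,'w8.png')
a=cv2.resize(cv2.imread('pics/s8.png')[110:240,190:330],None,fx=2.8,fy=2.8);b=cv2.resize(cv2.imread('pics/d8.png')[110:240,190:330],None,fx=2.8,fy=2.8)
cv2.imwrite('pics/8z.png',np.hstack([a,b]))
W=cloud(p).reshape(-1,3);T=W[np.isfinite(W[:,0])]
T=T[(abs(T[:,0]-.497)<.03)&(abs(T[:,1]-.062)<.04)&(T[:,2]>.13)&(T[:,2]<.25)]
for z in np.arange(.13,.25,.01):
    Q=T[(T[:,2]>z)&(T[:,2]<z+.01)]
    if len(Q):print(round(z,3),len(Q),Q.min(0).round(4),Q.max(0).round(4))
E
```

```text
clock 19.85
tool_pos [0.4991 0.0613 0.2115]
eef_rot [ 2.000e-04  7.072e-01  7.071e-01 -2.000e-04]
contact_force [ 0.195   0.0722 -0.432 ]
opening 0.1062
joints [ 5.4800e-02 -1.7380e-01  1.5234e+00 -5.0000e-04  1.7920e+00  5.4800e-02]
[[ 0.  1. -0.]
 [ 1. -0. -0.]
 [-0. -0. -1.]]
0.13 14 [0.4943 0.0411 0.1324] [0.502  0.0777 0.1395]
0.14 20 [0.4917 0.041  0.1407] [0.5032 0.0769 0.1494]
0.15 23 [0.4915 0.0412 0.1504] [0.501  0.0765 0.1597]
0.16 19 [0.4913 0.0411 0.1603] [0.5024 0.0756 0.1696]
0.17 23 [0.4909 0.0407 0.1701] [0.5012 0.0771 0.1792]
0.18 20 [0.4963 0.0425 0.1805] [0.5016 0.0775 0.1894]
0.19 24 [0.4931 0.0425 0.1908] [0.5012 0.0764 0.1992]
0.2 14 [0.4936 0.0492 0.2013] [0.5037 0.0644 0.2097]
0.21 25 [0.4848 0.049  0.2104] [0.5147 0.0663 0.2192]
0.22 43 [0.4805 0.0463 0.2202] [0.5195 0.068  0.2299]
0.23 48 [0.4776 0.0479 0.23  ] [0.5188 0.0693 0.24  ]
0.24 47 [0.4799 0.0485 0.2401] [0.5171 0.0661 0.2496]
```

View pics/8z.png

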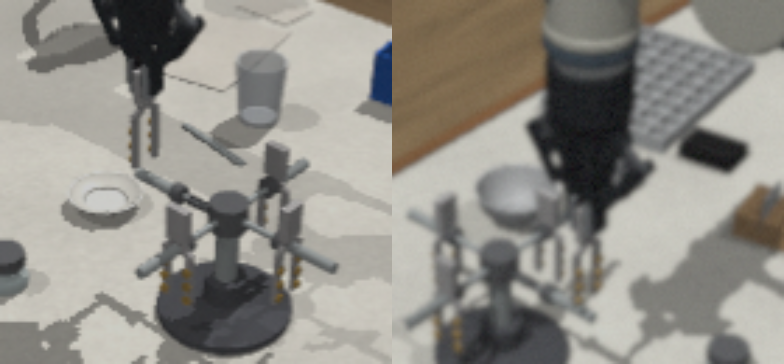

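View pics/w8.png

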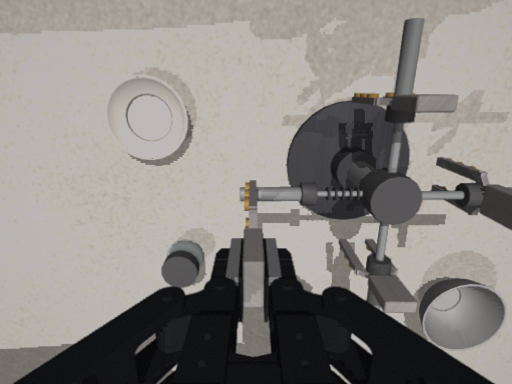

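```bash
python3 - 2>/dev/null <<'E'
from ang import *
q=arm.grab_frame('wrist');W=cloud(q).reshape(-1,3);P=W[np.isfinite(W[:,0])]
B=P[(P[:,2]>.105)&(P[:,2]<.128)&(abs(P[:,1]-.062)<.02)&(P[:,0]>.47)&(P[:,0]<.6)]
for x in np.arange(.475,.6,.005):
    Q=B[(B[:,0]>x)&(B[:,0]<x+.005)]
    if len(Q)>3:print('rod',round(x,3),len(Q),'y',np.percentile(Q[:,1],[2,98]).round(4),'ztop',np.percentile(Q[:,2],[90,98]).round(4))
print('tip',B[:,0].min())
T=P[(P[:,2]>.13)&(P[:,2]<.2)&(abs(P[:,1]-.062)<.04)&(abs(P[:,0]-.498)<.02)]
for z in np.arange(.13,.2,.01):
    Q=T[(T[:,2]>z)&(T[:,2]<z+.01)]
    if len(Q):print(round(z,3),len(Q),Q.min(0).round(4),Q.max(0).round(4))
H=P[(P[:,2]>.131)&(P[:,2]<.139)&(np.hypot(P[:,0]-.607,P[:,1]-.062)<.026)]
print('hub',len(H),cv2.minEnclosingCircle(H[:,:2].astype(np.float32)),np.median(H[:,2]))
E
```

```text
rod 0.485 12 y [0.0579 0.0661] ztop [0.1226 0.1228]
rod 0.49 57 y [0.0567 0.0667] ztop [0.1224 0.1229]
rod 0.5 26 y [0.0576 0.0668] ztop [0.1223 0.1229]
rod 0.505 84 y [0.0567 0.0669] ztop [0.1222 0.1227]
rod 0.51 91 y [0.0565 0.067 ] ztop [0.1225 0.1227]
rod 0.515 90 y [0.0568 0.067 ] ztop [0.1225 0.1231]
rod 0.52 84 y [0.0565 0.0668] ztop [0.1223 0.1228]
rod 0.525 84 y [0.0566 0.0671] ztop [0.1222 0.1225]
rod 0.53 83 y [0.0566 0.0669] ztop [0.1223 0.1229]
rod 0.535 122 y [0.0541 0.0699] ztop [0.1238 0.1255]
rod 0.54 151 y [0.0527 0.0711] ztop [0.1262 0.1269]
rod 0.545 147 y [0.053 0.071] ztop [0.1261 0.1264]
rod 0.55 56 y [0.0527 0.0707] ztop [0.1257 0.1266]
rod 0.555 37 y [0.0593 0.0636] ztop [0.1193 0.1195]
rod 0.56 65 y [0.0568 0.0665] ztop [0.1214 0.1224]
rod 0.565 64 y [0.0567 0.0665] ztop [0.1218 0.1224]
rod 0.57 67 y [0.0568 0.0665] ztop [0.1214 0.122 ]
rod 0.575 70 y [0.0568 0.0666] ztop [0.1208 0.1213]
rod 0.58 54 y [0.0571 0.0666] ztop [0.1214 0.1219]
rod 0.585 106 y [0.0569 0.0669] ztop [0.1254 0.1275]
rod 0.59 206 y [0.0489 0.0752] ztop [0.126  0.1272]
rod 0.595 88 y [0.0753 0.079 ] ztop [0.1265 0.1277]
tip 0.48973290876879705
0.13 18 [0.4982 0.0778 0.1338] [0.5027 0.0784 0.1399]
0.14 82 [0.4951 0.0452 0.1405] [0.5026 0.0788 0.1497]
0.15 42 [0.495  0.0506 0.1504] [0.5025 0.0788 0.1599]
0.16 67 [0.4951 0.075  0.1601] [0.5025 0.0786 0.1694]
0.17 94 [0.4955 0.0709 0.1704] [0.5029 0.0788 0.1796]
0.18 45 [0.498  0.0777 0.1801] [0.5029 0.0785 0.1879]
0.19 194 [0.4982 0.0694 0.1906] [0.5028 0.0793 0.1998]
hub 2093 ((0.6091479063034058, 0.06167259439826012), 0.0201821718364954) 0.1360789480486238
```

step_arm:
  commands: [0.075, 0, 0.6, 0, 0, 0, 0.7, 0, 0, 0, 0.7, 0, 0, 0, 0.6, 0, 0, 0, 0.4, 0, 0, 0, 0.2, 0, 0, 0, 0, 0, 0, 0, 0, 0]

```text
clock: 21.05
tool_pos: [0.4994, 0.063, 0.1481]
eef_rot: [0.0, 0.707, 0.707, 0.0]
contact_force: [0.7, 0.2, -1.2]
opening: 0.109
```

step_arm:
  commands: [0, 0, 0.08, 0, 0, 0, 0.08, 0, 0, 0, 0, 0]

```text
clock: 21.42
tool_pos: [0.499, 0.063, 0.1441]
eef_rot: [-0.0, 0.707, 0.707, -0.0]
contact_force: [0.4, 0.1, -1.5]
opening: 0.107
```

step_arm:
  commands: [0, 0, 0.05, 0, 0, 0, 0.05, 0, 0, 0, 0, 0]

```text
clock: 21.8
tool_pos: [0.4991, 0.063, 0.1421]
eef_rot: [-0.0, 0.707, 0.707, -0.0]
contact_force: [0.1, 0.0, -0.8]
opening: 0.105
```

step_arm:
  commands: [0, 0, 0.05, 0, 0, 0, 0.05, 0, 0, 0, 0, 0]

```text
clock: 22.18
tool_pos: [0.4991, 0.063, 0.1401]
eef_rot: [-0.0, 0.707, 0.707, -0.0]
contact_force: [0.0, -0.1, -0.6]
opening: 0.105
```

step_arm:
  commands: [0, 0, 0.05, 0, 0, 0, 0, 0]

```text
clock: 22.42
tool_pos: [0.4991, 0.063, 0.1392]
eef_rot: [-0.0, 0.707, 0.707, -0.0]
contact_force: [-0.6, -0.4, -0.8]
opening: 0.105
```

step_arm:
  commands: [0, 0, 0.05, 0, 0, 0, 0, 0]

```text
clock: 22.68
tool_pos: [0.4991, 0.063, 0.1382]
eef_rot: [0.0, 0.707, 0.707, -0.0]
contact_force: [0.5, 0.2, -0.9]
opening: 0.107
```

step_arm:
  commands: [0, 0, 0.05, 0, 0, 0, 0, 0]

```text
clock: 22.92
tool_pos: [0.4992, 0.0629, 0.1378]
eef_rot: [0.0, 0.707, 0.707, 0.0]
contact_force: [-1.3, -1.2, 1.7]
opening: 0.106
```

step_arm:
  commands: [0, 0, 0.05, 0, 0, 0, 0, 0]

```text
clock: 23.18
tool_pos: [0.4994, 0.0628, 0.1374]
eef_rot: [0.001, 0.707, 0.707, 0.0]
contact_force: [-1.5, -1.4, 5.9]
opening: 0.107
```

step_arm:
  commands: [-0.04, 0, -0.125, 0, 0, 0.2, 0, 0, 0, 0.4, 0, 0, 0, 0.4, 0, 0, 0, 0.3, 0, 0, 0, 0.1, 0, 0, 0, 0, 0, 0]

```text
clock: 24.05
tool_pos: [0.5272, 0.0623, 0.1387]
eef_rot: [-0.0, 0.707, 0.707, -0.0]
contact_force: [0.6, -0.5, -0.9]
opening: 0.109
```

step_arm:
  commands: [0, 0.1, 0, 0, 0, 0.1, 0, 0, 0, 0, 0, 0]

```text
clock: 24.42
tool_pos: [0.5312, 0.0622, 0.1388]
eef_rot: [0.0, 0.707, 0.707, 0.0]
contact_force: [0.8, 0.1, -1.0]
opening: 0.104
```

step_arm:
  commands: [0, 0.05, 0, 0, 0, 0.05, 0, 0, 0, 0, 0, 0]

```text
clock: 24.8
tool_pos: [0.5332, 0.0622, 0.1388]
eef_rot: [-0.0, 0.707, 0.707, -0.0]
contact_force: [-0.2, 0.3, -1.9]
opening: 0.107
```

step_arm:
  commands: [0, 0.05, 0, 0, 0, 0, 0, 0]

```text
clock: 25.05
tool_pos: [0.5341, 0.0622, 0.1387]
eef_rot: [-0.0, 0.707, 0.707, -0.0]
contact_force: [0.5, 0.4, -1.6]
opening: 0.107
```

step_arm:
  commands: [0, 0.05, 0, 0, 0, 0, 0, 0]

```text
clock: 25.3
tool_pos: [0.5352, 0.0622, 0.1388]
eef_rot: [0.0, 0.707, 0.707, -0.0]
contact_force: [0.7, -1.0, -1.5]
opening: 0.104
```

step_arm:
  commands: [0, 0.05, 0, 0, 0, 0, 0, 0]

```text
clock: 25.55
tool_pos: [0.5358, 0.0622, 0.1387]
eef_rot: [-0.0, 0.707, 0.707, -0.0]
contact_force: [-2.2, 0.0, 0.7]
opening: 0.104
```

step_arm:
  commands: [0, 0.05, 0, 0, 0, 0, 0, 0]

```text
clock: 25.8
tool_pos: [0.537, 0.0622, 0.1387]
eef_rot: [-0.0, 0.707, 0.707, -0.0]
contact_force: [-2.8, 0.1, 0.3]
opening: 0.105
```

step_arm:
  commands: [0, 0.08, 0, 0, 0, 0.08, 0, 0, 0, 0.07, 0, 0, 0, 0, 0, 0]

```text
clock: 26.3
tool_pos: [0.5417, 0.0623, 0.1387]
eef_rot: [-0.0, 0.707, 0.707, -0.0]
contact_force: [-4.0, -0.4, 0.9]
opening: 0.105
```

step_arm:
  commands: [0, 0.03, 0, 0, 0, 0, 0, 0]

```text
clock: 26.55
tool_pos: [0.5423, 0.0622, 0.1387]
eef_rot: [-0.0, 0.707, 0.707, -0.0]
contact_force: [-4.1, -0.0, -0.4]
opening: 0.105
```

step_arm:
  commands: [0, 0, 0.06, 0, 0, 0, 0.06, 0, 0, 0, 0, 0]

```text
clock: 26.92
tool_pos: [0.5423, 0.0622, 0.1363]
eef_rot: [-0.0, 0.707, 0.707, -0.0]
contact_force: [-4.2, 0.7, 0.6]
opening: 0.109
```

step_arm:
  commands: [0, 0, 0.05, 0, 0, 0, 0.05, 0, 0, 0, 0, 0]

```text
clock: 27.3
tool_pos: [0.5423, 0.0622, 0.1343]
eef_rot: [-0.0, 0.707, 0.707, -0.0]
contact_force: [-3.9, 0.3, 0.7]
opening: 0.109
```

In the groove. Lower until it rests on the neck.

step_arm:
  commands: [0, 0, 0.05, 0, 0, 0, 0, 0]

```text
clock: 27.55
tool_pos: [0.5423, 0.0622, 0.1333]
eef_rot: [-0.0, 0.707, 0.707, -0.0]
contact_force: [-4.0, -0.3, 0.7]
opening: 0.106
```

step_arm:
  commands: [0, 0, 0.03, 0, 0, 0, 0, 0]

```text
clock: 27.8
tool_pos: [0.5424, 0.0622, 0.133]
eef_rot: [0.0, 0.707, 0.707, 0.0]
contact_force: [-3.7, -0.1, 2.6]
opening: 0.104
```

step_arm:
  commands: [0, -0.05, 0, 0, 0, -0.03, 0, 0, 0, 0, 0, 0]

```text
clock: 28.18
tool_pos: [0.5408, 0.0622, 0.133]
eef_rot: [0.0, 0.707, 0.707, 0.0]
contact_force: [-3.7, -1.2, 3.8]
opening: 0.11
```

```bash
python3 - 2>/dev/null <<'E'
from ang import *
st();save(arm.grab_frame('scene'),'s9.png');save(arm.grab_frame('wrist'),'w9.png')
a=cv2.resize(cv2.imread('pics/s9.png')[120:240,200:330],None,fx=5,fy=4.9)
cv2.imwrite('pics/9z.png',a)
E
```

```text
clock 28.175
tool_pos [0.5408 0.0622 0.133 ]
eef_rot [2.000e-04 7.071e-01 7.071e-01 2.000e-04]
contact_force [-3.6999 -1.2048  3.7938]
opening 0.1097
joints [ 0.0521 -0.0563  1.5534  0.      1.644   0.0522]
[[ 0.  1.  0.]
 [ 1. -0.  0.]
 [ 0.  0. -1.]]
```

View pics/9z.png

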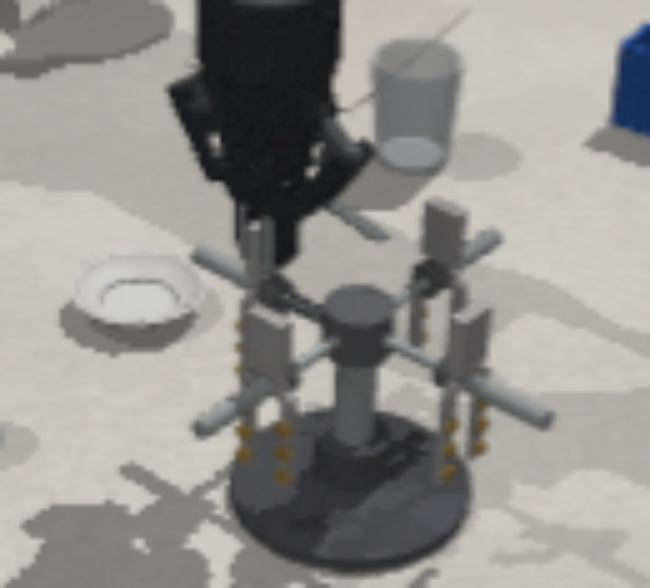

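View pics/w9.png

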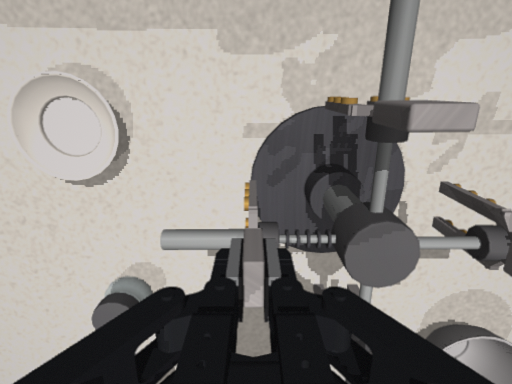

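step_arm:
  commands: [0, -0.03, 0, 0, 0, 0, 0, 0]

```text
clock: 28.52
tool_pos: [0.5407, 0.0623, 0.133]
eef_rot: [0.001, 0.707, 0.707, 0.001]
contact_force: [-0.1, 0.6, 2.4]
opening: 0.106
```

step_arm:
  commands: [0, -0.03, 0, 0, 0, 0, 0, 0]

```text
clock: 28.78
tool_pos: [0.5405, 0.0622, 0.133]
eef_rot: [0.001, 0.707, 0.707, 0.001]
contact_force: [5.2, -0.1, 0.4]
opening: 0.114
```

step_arm:
  commands: [0, 0.03, 0, 0, 0, 0, 0, 0]

```text
clock: 29.02
tool_pos: [0.5405, 0.0622, 0.133]
eef_rot: [0.0, 0.707, 0.707, 0.0]
contact_force: [4.7, 0.0, 1.6]
opening: 0.104
```

step_arm:
  commands: [0, 0, 0, 0, 0, 0, 0, 0, 0, 0, 0, 0, 0, 0, 0, 0]
  jaw: -0.4

```text
clock: 29.52
tool_pos: [0.5399, 0.0622, 0.1326]
eef_rot: [-0.0, 0.707, 0.707, -0.0]
contact_force: [0.0, -0.5, -0.6]
opening: 0.301
```

```bash
python3 - 2>/dev/null <<'E'
from ang import *
st();save(arm.grab_frame('scene'),'s10.png');save(arm.grab_frame('wrist'),'w10.png')
a=cv2.resize(cv2.imread('pics/s10.png')[120:240,200:330],None,fx=3,fy=3.2)
b=cv2.resize(cv2.imread('pics/w10.png'),(400,384))
cv2.imwrite('pics/10z.png',np.hstack([a[:384],b]))
E
```

```text
clock 29.525
tool_pos [0.5399 0.0622 0.1326]
eef_rot [-2.000e-04  7.071e-01  7.071e-01 -3.000e-04]
contact_force [ 0.0233 -0.4664 -0.6359]
opening 0.3012
joints [ 0.0522 -0.0576  1.5554 -0.      1.6445  0.0522]
[[ 0.     1.    -0.001]
 [ 1.    -0.    -0.   ]
 [-0.    -0.001 -1.   ]]
```

View pics/10z.png

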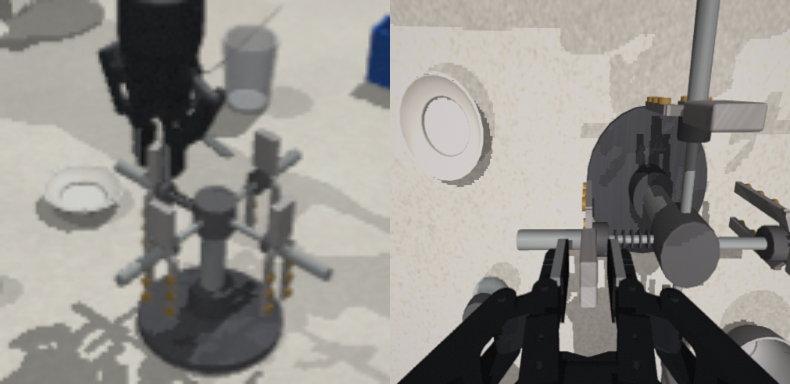

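Released; fingers stand clear on both sides, hanger upright. Retreat straight up.

step_arm:
  commands: [0, 0, -0.3, 0, 0, 0, -0.5, 0, 0, 0, -0.8, 0, 0, 0, -1, 0, 0, 0, -1, 0, 0, 0, -1, 0, 0, 0, -1, 0, 0, 0, -1, 0]

```text
clock: 30.62
tool_pos: [0.5402, 0.0623, 0.2669]
eef_rot: [0.0, 0.707, 0.707, 0.0]
contact_force: [0.5, -0.4, -0.5]
opening: 0.301
```

step_arm:
  commands: [0, -1, -0.5, 0, 0, -1, 0, 0, 0, -1, 0, 0, 0, -1, 0, 0, 0, -1, 0, 0, 0, 0, 0, 0, 0, 0, 0, 0, 0, 0, 0, 0]

```text
clock: 31.62
tool_pos: [0.4406, 0.0622, 0.2748]
eef_rot: [-0.0, 0.707, 0.707, -0.0]
contact_force: [-0.2, -0.4, 0.3]
opening: 0.302
```

```bash
python3 - 2>/dev/null <<'E'
from ang import *
st();p=ang('scene','s11.png',0.);ang('side','d11.png',0.)
a=cv2.resize(cv2.imread('pics/s11.png')[120:240,200:330],None,fx=3,fy=3.2)
b=cv2.resize(cv2.imread('pics/d11.png')[130:260,170:300],(390,384))
cv2.imwrite('pics/11z.png',np.hstack([a[:384],b]))
W=cloud(p).reshape(-1,3);T=W[np.isfinite(W[:,0])]
T=T[(abs(T[:,0]-.537)<.015)&(abs(T[:,1]-.062)<.02)&(T[:,2]>.13)&(T[:,2]<.2)]
print(T.min(0),T.max(0),np.median(T,0))
for z in [.135,.145,.155]:
    Q=T[abs(T[:,2]-z)<.005];print(z,Q.mean(0))
E
```

```text
clock 31.625
tool_pos [0.4406 0.0622 0.2748]
eef_rot [-1.000e-04  7.072e-01  7.070e-01 -1.000e-04]
contact_force [-0.2434 -0.3961  0.2707]
opening 0.3022
joints [ 0.0638 -0.3098  1.5253 -0.      1.9263  0.064 ]
[[ 0.  1. -0.]
 [ 1. -0. -0.]
 [-0. -0. -1.]]
scene 0 40 a 0.042 [0.1181 0.121  0.1215] [0.1197 0.1209]
scene 1 61 a 0.029 [0.1233 0.1255 0.1261] [0.1255 0.1258]
scene 2 63 a -0.038 [0.123  0.1255 0.1259] [0.1255 0.1261]
scene 3 36 a -0.025 [0.1233 0.126  0.1268] [0.1246 0.1265]
side 0 50 a -0.026 [0.1189 0.1217 0.1225] [0.1206 0.1235]
side 1 38 a -0.031 [0.1238 0.1265 0.1278] [0.1234 0.124 ]
side 2 38 a 0.042 [0.1232 0.1262 0.1267] [0.1245 0.1251]
side 3 59 a 0.036 [0.1234 0.1262 0.1271] [0.1256 0.1262]
[0.5347827  0.04828604 0.13060733] [0.54606854 0.07447335 0.16201393] [0.54270503 0.05688619 0.14789362]
0.135 [0.54234344 0.05854299 0.13492285]
0.145 [0.54165123 0.05570832 0.14541693]
0.155 [0.54187274 0.05850087 0.15604393]
```

View pics/11z.png

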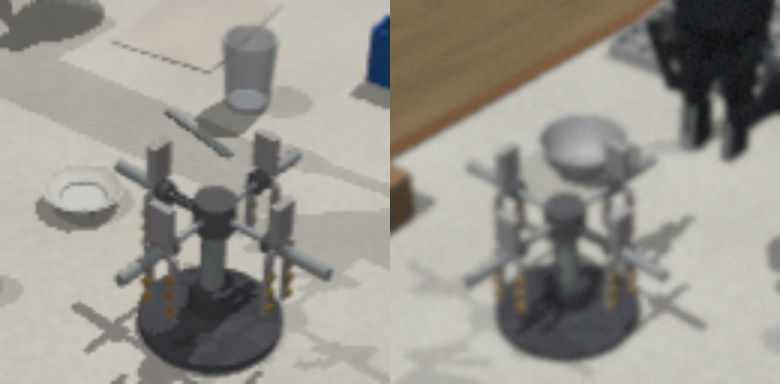

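```bash
python3 -c "
from bench import arm
print(arm.job_done()); print(arm.get_obs()['clock'])"
```

```text
the job is handed in; nothing more can be done
None
the job is handed in; nothing more can be done
```

The tree is turned and the hanger is clamped in the groove of the free branch and released. I handed the job in at about 32 s; no verdict is reported.

- **Turning the tree:** I pushed the free branch with shut fingers from about 1.28 rad to about 0 rad. The highest reading I saw during that push was about 3 N.
- **Fetching the hanger:** I lifted it straight out of the stand and found the branch by touch, about 4 to 5 mm below nominal height.
- **Seating it:** I slid it along the rod against the collar, at about 4 N, to roughly 6.5 mm of collar travel. It dropped 4.6 mm onto the neck. I eased back until the rod's end took the load, let go and backed away. The highest reading while hanging it was about 6 N, when first touching the rod.

**Last camera checks:**
- The branch angle reads 0.00 ± 0.04 rad, unchanged by the hanging.
- The hanger is upright, its tab centre about 144 mm high and 65 to 68 mm from the axis.
- The arm is clear of everything.
- The collar travel has no direct reading. I take it to be held in from the forces and the 4.6 mm drop.
- The bystanders near the tree look unmoved in the last pictures; I did not measure any of them.

No check failed. The two cameras disagree by about 0.04 rad on the branch angle, because each sees only one side of the rods; the averages cancel to about zero.

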